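Unstack the tea-corner jars and boxes onto their mats

TASK

The jars and boxes of the tea corner stand piled up in two stacks on the counter. Take the stacks apart and set each jar and box upright in the middle of the mat that has the colour of its lid, the boxes square with their mats. Set them down rather than drop them, do not tip any over, and leave the mug and the tumbler where they are.

Things in the scene. Friction and masses are not known exactly. Their poses are not given: they have to be found in the camera images.
- red_jar: Round jar, upright: brushed steel with a flat red lid of the same diameter; 52 mm diameter, 52 mm high (the lid is the top 12 mm). At the start it stands on the lid of one of the two boxes, either one. Origin at the centre of its underside, z up; its yaw means nothing.
- yellow_jar: Round jar, upright: brushed steel with a flat yellow lid of the same diameter; 52 mm diameter, 52 mm high (the lid is the top 12 mm). At the start it stands on the lid of one of the two boxes, either one. Origin at the centre of its underside, z up; its yaw means nothing.
- blue_box: Rectangular lidded box: white body with a flat blue lid flush with its sides; 92 mm along its x, 58 mm along its y (the side to grip across), 40 mm high (the lid is the top 10 mm). At the start it stands on the counter with one of the jars on its lid. Origin at the centre of its underside, z up.
- green_box: Rectangular lidded box: white body with a flat green lid flush with its sides; 92 mm along its x, 58 mm along its y (the side to grip across), 40 mm high (the lid is the top 10 mm). At the start it stands on the counter with one of the jars on its lid. Origin at the centre of its underside, z up.
- red_mat: Round flat red mat for the jar with the red lid, fixed to the counter: 80 mm diameter, 3 mm thick. Origin at the centre of its underside, on the counter; its top is 3 mm higher.
- yellow_mat: Round flat yellow mat for the jar with the yellow lid, fixed to the counter: 80 mm diameter, 3 mm thick. Origin at the centre of its underside, on the counter; its top is 3 mm higher.
- blue_mat: Rectangular flat blue mat for the box with the blue lid, fixed to the counter: 118 mm along its x, 84 mm along its y, 3 mm thick. Origin at the centre of its underside, on the counter; its top is 3 mm higher.
- green_mat: Rectangular flat green mat for the box with the green lid, fixed to the counter: 118 mm along its x, 84 mm along its y, 3 mm thick. Origin at the centre of its underside, on the counter; its top is 3 mm higher.
- mug: White mug standing to the robot's right of the work, 76 mm rim diameter, 85 mm high, handle on its +y side. Loose; not to be disturbed. Origin at the centre of its underside.
- tumbler: Plain grey tumbler standing to the robot's left of the work, 68 mm rim diameter, 95 mm high. Loose; not to be disturbed. Origin at the centre of its underside.
There are look-alikes about, which are no part of the job. What is shaped like the green_box but pink or yellow is not meant.

How it is judged (in metres and radians):
At the end, for the whole second after the job is handed in: Each of the two jars and two boxes stands upright (within 0.08 rad) on the mat of its lid's colour, its centre within 13 mm of the mat's centre, each box's long side within 0.2 rad of its mat's long side (either way round); all released and at rest (horizontal distance between red_jar and red_mat below 0.013 m and z of red_jar in the frame of red_mat between 0 and 0.007 m and angle between each of red_jar, yellow_jar, blue_box, green_box's own z axis and vertical below 0.08 rad and linear speed of each of red_jar, yellow_jar, blue_box, green_box below 0.02 m/s and horizontal distance between yellow_jar and yellow_mat below 0.013 m and z of yellow_jar in the frame of yellow_mat between 0 and 0.007 m and horizontal distance between blue_box and blue_mat below 0.013 m and z of blue_box in the frame of blue_mat between 0 and 0.007 m and angle between the x axis of blue_box and the x axis of blue_mat, either way round below 0.2 rad and horizontal distance between green_box and green_mat below 0.013 m and z of green_box in the frame of green_mat between 0 and 0.007 m and angle between the x axis of green_box and the x axis of green_mat, either way round below 0.2 rad); the robot touches nothing.
It fails at once if a jar or box is tipped over (more than 0.6 rad from upright) (angle between any of red_jar, yellow_jar, blue_box, green_box's own z axis and vertical above 0.6 rad).
It fails at once if a jar or box is dropped from more than about 25 mm (faster than 0.7 m/s while out of the robot's grip) ((linear speed of red_jar above 0.7 m/s and contact force between each of the arm, the fingers and red_jar below 0.05 N) or (linear speed of yellow_jar above 0.7 m/s and contact force between each of the arm, the fingers and yellow_jar below 0.05 N) or (linear speed of blue_box above 0.7 m/s and contact force between each of the arm, the fingers and blue_box below 0.05 N) or (linear speed of green_box above 0.7 m/s and contact force between each of the arm, the fingers and green_box below 0.05 N)).
It fails at once if the mug or the tumbler is moved by more than 30 mm or tipped (distance of any of mug, tumbler from where it was at the start of the episode above 0.03 m or angle between any of mug, tumbler's own z axis and vertical above 0.5 rad).
It also fails if it takes over 109 s, if anything falls off the work surface, if the arm or the gripper's body presses on something with over 40 N, if the wrist force passes 120 N, or if a joint passes its speed limit or range.

ROBOT

A 6-joint arm with a two-finger parallel gripper is mounted at the origin on the work surface. World frame = base frame: x ahead of the robot, y to its left, z up, the work surface at z = 0. Lengths are in mm, angles in rad, forces in N, time in s.
With the tool pointing down it reaches from about 325 to 900 mm from the base axis. Payload 6.1 kg.
Tool frame: the origin (TCP) lies at the very end of the fingers, on their centre line; the grasp point (between the pads) lies 19 mm behind it; z points along the fingers, x is the direction in which the jaws open and shut, and the axes are right-handed (so a half turn about z gives the same grasp; the last joint's range is limited). The gripper opens to 87 mm and grips with 3 to 60 N. Pads are 19 mm wide; open, the fingers measure 117 mm over their backs; the gripper's body (75 mm by 190 mm) begins 51 mm behind the grasp point.
Start: joints at [1.196, 0.22, 1.526, -0, 1.395, -0.126], TCP at [153.899, 605.748, 192.938] pointing down, gripper open.
Joint ranges: [-2.98, 2.98], [-0.91, 2.08], [0.09, 2.57], [-1.24, 4.39], [0.2, 2.65], [-2.68, 2.68]. Speed limits (rad/s): [2.57, 2.57, 3.01, 3.14, 3.14, 3.14].

INTERFACE

Orientations are given as a rotation vector (axis times angle).
In Python, from station import r gives the robot as it stands.
- The arm moves only by the shell command python3 -m crank 'ROWS' [FORCE]. ROWS is JSON, a list of rows, each a list of 5 numbers: the shift along the tool's x, y, z in cm, then the turn about the tool's z in degrees, then the opening, from 0 (shut) to 1 (fully open). In form: [[tx, ty, tz, spin, fingers], ...]. A call has 1 to 8 rows; each row shifts and turns the commanded pose from where the row before left it, along the tool's axes as they then stand; what a row does not reach is not made up. A row lasts 1/12 s, in which the tool goes at most 41.7 mm and 7.16 degrees, less where a joint would pass 70% of its speed; a pose out of reach is approached as far as the arm can. A call is refused whole if a number of a shift passes 4.17 or a number of a turn 7.16, either way. A call with a gripper value outside its range is refused whole. The fingers move at their own pace and stop on an object; FORCE is the grip in N (left out, the last holds). Time passes only in rows, so rows that do not move let the fingers close. It gives the time, the measured TCP pose, the force and the opening at its end, in the units of the state.
- r.sense(): the state, without advancing time (a new reading comes with each control period).
- r.camera(name): name is "side" or "top"; returns (picture, depth): 384x512x3 uint8, red, green, blue; 384x512 float32, mm along the optical axis (not along the pixel's ray), 0 where there is no reading.
- r.camera_info(name): a dict with "mtx" (3x3 intrinsics, pixels), "origin" and "attitude" of the camera in the world. Camera axes: x right, y up, looking along -z (the intrinsics and any distortion apply to the point x, -y, -z); pixel columns grow to the right and rows downward; lengths in mm; the calibration is good to about 2 mm. A picture is of the moment at which its call begins. camera_info takes no time and is no camera call.
- r.close_job(): hands the job in, once; it reports no verdict.
Trained networks look in the newest picture that a camera, given by its name, has taken for a name from the list of things; names that differ only in an ending like _2 or _b are one class to them, and where a whole thing is asked for, a point or a joint stands for the part that bears it (a point fixed in the world has none). Each returns a list of dicts, best first, with "confidence" (0 to 1); they miss things now and then, are a little off and sometimes report something else, mostly with a low value. They report only what shows in the picture. A call takes as long as a camera call. They do not tell look-alikes from the thing itself.
- r.silhouettes(camera, label): "pixels" (384x512 bool, what is visible of it) and "extent" ([left, top, right, bottom] in pixels, round what is visible of it).
The state is a dict: "time": time; "q": joint angles; "qvel": joint speeds; "joint_torque": joint torques, N m; "position": TCP position; "orientation": TCP orientation; "wrist_force": force on the tool from outside, world axes, zero at the start; "ft_torque": the same for the moment, N m; "grip_width": finger opening in mm.
Only numpy, scipy, OpenCV 4.12 (cv2) and the standard library are available. Lean on these libraries where they do the work, as an engineer would, in place of code of your own. Each camera call takes 0.05 s, during which the arm holds its last target.

## Working session

There is one attempt and no reset: what is moved stays moved. The work goes in short steps, Python scripts to look and compute and a shell command to move; the robot and the scene stay as the last step left them, time stands still between calls to the robot, and variables do not carry over. Pictures are saved under pics/ and viewed, and the job is handed in when it is done.

```bash
ls; mkdir -p pics
python3 - <<'E'
from station import r
import cv2,json
s=r.sense(); print({k:s[k] for k in s})
for c in ("side","top"):
    im,d=r.camera(c); cv2.imwrite(f"pics/{c}0.png",cv2.cvtColor(im,cv2.COLOR_RGB2BGR)); print(r.camera_info(c))
E
```

```text
pics
{'time': 0.0, 'q': array([ 1.19590755e+00,  2.21229263e-01,  1.52764997e+00, -3.10524928e-05,
        1.39468901e+00, -1.26056526e-01]), 'qvel': array([ 0.00067503, -0.00025652,  0.0003829 ,  0.00067818,  0.00073591,
       -0.00104448]), 'joint_torque': array([ 8.73019962e-04, -4.94605458e+01, -3.87387049e+01,  7.01529952e-02,
        5.70455217e-02, -1.39313220e-04]), 'position': array([153.65168837, 605.10017018, 191.81480803]), 'orientation': array([ 2.47911912,  1.92797142, -0.0026444 ]), 'wrist_force': array([ 0.24784251, -0.10196362,  0.61743481]), 'ft_torque': array([ 0.0106406 , -0.00329234, -0.04570296]), 'grip_width': 86.90927455177983}
{'mtx': array([[448.40301093,   0.        , 260.04804018],
       [  0.        , 448.40301093, 186.36390725],
       [  0.        ,   0.        ,   1.        ]]), 'origin': array([ 388.19736676, -892.84128564, 1080.91975921]), 'attitude': array([ 0.72472573, -0.06487009, -0.1942067 ])}
{'mtx': array([[471.07741195,   0.        , 252.73713717],
       [  0.        , 471.07741195, 201.89637948],
       [  0.        ,   0.        ,   1.        ]]), 'origin': array([ 348.98614363,  -18.28609221, 1660.16707863]), 'attitude': array([ 0.11970896, -0.09174375, -1.55484988])}
```

View pics/top0.png

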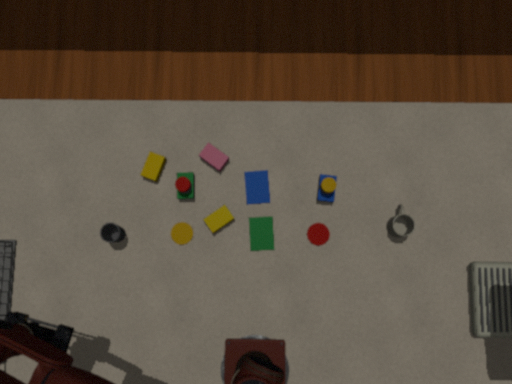

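View pics/side0.png

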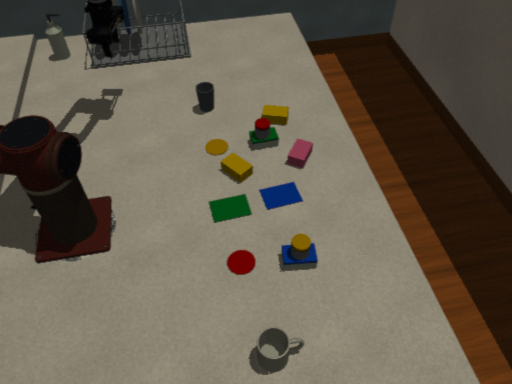

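The top picture shows the red jar on the green box (184,186) and the yellow jar on the blue box (328,186). The mats are yellow (182,233), red (318,234), blue (257,187) and green (261,233). The look-alikes are yellow boxes at (153,167) and (220,220) and a pink box at (214,157). Only the boxes with green and blue lids, which carry the jars, fit the description. Next I'll measure and crop.

```bash
cat > h.py <<'E'
import numpy as np,cv2
from scipy.spatial.transform import Rotation as R
from station import r
def pts(cam,d):
    i=r.camera_info(cam);M=i["mtx"];v,u=np.mgrid[:384,:512]
    P=np.stack([(u-M[0,2])/M[0,0]*d,-(v-M[1,2])/M[1,1]*d,-d],-1)
    return P@R.from_rotvec(i["attitude"]).as_matrix().T+i["origin"]
def toplane(cam,uv,z):
    i=r.camera_info(cam);M=i["mtx"];uv=np.atleast_2d(uv).astype(float)
    D=np.stack([(uv[:,0]-M[0,2])/M[0,0],-(uv[:,1]-M[1,2])/M[1,1],-np.ones(len(uv))],-1)@R.from_rotvec(i["attitude"]).as_matrix().T
    o=i["origin"]; return (o+D*((z-o[2])/D[:,2])[:,None])[:,:2]
HUE={"red":[(0,8),(172,180)],"yellow":[(18,32)],"blue":[(105,125)],"green":[(50,80)]}
def cmask(im,c):
    h=cv2.cvtColor(im,cv2.COLOR_RGB2HSV); m=np.zeros(im.shape[:2],bool)
    for a,b in HUE[c]: m|=(h[...,0]>=a)&(h[...,0]<=b)
    return m&(h[...,1]>140)&(h[...,2]>50)
def state():
    s=r.sense(); m=R.from_rotvec(s["orientation"]).as_matrix()
    print("t",round(s["time"],2),"pos",s["position"].round(1),"xax",m[:,0].round(3),"yaw",round(np.degrees(np.arctan2(m[1,0],m[0,0])),1),"z",m[:,2].round(3),"grip",round(s["grip_width"],1),"F",s["wrist_force"].round(1)); return s,m
def blobs(cam,c,zs,amin=60):
    im,d=r.camera(cam); P=pts(cam,d); m=cmask(im,c)
    n,l,st,ce=cv2.connectedComponentsWithStats(m.astype(np.uint8))
    for k in range(1,n):
        if st[k,4]<amin: continue
        mk=l==k; z=np.median(P[mk][:,2])
        cs,_=cv2.findContours(mk.astype(np.uint8),0,1); ct=max(cs,key=cv2.contourArea).reshape(-1,2)
        zz=min(zs,key=lambda q:abs(q-z)); w=toplane(cam,ct,zz)
        rc=cv2.minAreaRect(w.astype(np.float32))
        pc=toplane(cam,np.argwhere(mk)[:,::-1],zz).mean(0)
        print(cam,c,"px",ce[k].round(0),"n",st[k,4],"z",round(float(z),1),"->",zz,"rect c",np.round(rc[0],1),"size",np.round(rc[1],0),"ang",round(rc[2],1),"mean",pc.round(1))
E
python3 - <<'E'
from h import *
for cam in ("top","side"):
    im,d=r.camera(cam)
    for c in HUE: blobs(cam,c,[3,40,92],25)
    for n in ("red_jar","yellow_jar","blue_box","green_box","red_mat","yellow_mat","blue_mat","green_mat","mug","tumbler"):
        for s in r.silhouettes(cam,n):
            p=s["pixels"]; print(cam,n,round(s["confidence"],2),np.round(s["extent"]),p.sum(), np.median(pts(cam,d)[p],0).round(0) if p.any() else "")
im,_=r.camera("top"); cv2.imwrite("pics/topcrop.png",cv2.resize(cv2.cvtColor(im[130:260,90:430],cv2.COLOR_RGB2BGR),None,fx=2.3,fy=2.3,interpolation=2))
E
```

```text
top red px [183. 184.] n 169 z 91.8 -> 92 rect c [620.7 250.9] size [49. 45.] ang 46.1 mean [619.8 250. ]
top red px [318. 234.] n 369 z 3.2 -> 3 rect c [ 464.6 -216.1] size [74. 74.] ang 0.7 mean [ 463.5 -217.3]
top red px [252. 353.] n 1016 z 12.3 -> 3 rect c [27.4  0.5] size [141. 197.] ang 1.0 mean [54.   9.4]
top red px [ 38. 372.] n 48 z 633.2 -> 92 rect c [ -2.5 697.7] size [47. 16.] ang 4.3 mean [6.000e-01 6.955e+02]
top yellow px [153. 166.] n 461 z 39.2 -> 40 rect c [690.5 365.1] size [65. 94.] ang 70.9 mean [690.7 366.2]
top yellow px [328. 185.] n 175 z 91.4 -> 92 rect c [ 622.2 -241.3] size [48. 47.] ang 0.6 mean [ 622.2 -241.5]
top yellow px [219. 219.] n 454 z 39.7 -> 40 rect c [508. 130.] size [60. 91.] ang 35.6 mean [508.  129.8]
top yellow px [182. 233.] n 373 z 2.7 -> 3 rect c [460.9 261.9] size [73. 74.] ang 46.4 mean [459.8 262.2]
top blue px [257. 187.] n 669 z 2.8 -> 3 rect c [ 6.282e+02 -6.000e-01] size [111.  77.] ang 5.1 mean [627.9  -0.7]
top blue px [325. 197.] n 107 z 39.7 -> 40 rect c [ 595.5 -239.9] size [54. 38.] ang 84.3 mean [ 589.6 -237.4]
top green
[... 2730 characters left out ...]
67.   37.]
side green_box 0.86 [219. 153. 256. 182.] 604 [508. 117.  38.]
side green_box 0.68 [252. 126. 278. 151.] 391 [623. 226.  33.]
side green_box 0.63 [264. 106. 288. 126.] 416 [695. 353.  37.]
side green_box 0.63 [288. 140. 312. 167.] 487 [722. 136.  37.]
side red_mat 0.72 [228. 249. 258. 276.] 594 [ 462. -220.    2.]
side yellow_mat 0.83 [212. 139. 228. 156.] 263 [459. 261.   2.]
side blue_mat 0.55 [259. 184. 306. 211.] 797 [626.  -4.   2.]
side green_mat 0.71 [207. 142. 229. 154.] 270 [458. 260.   2.]
side green_mat 0.63 [210. 196. 252. 224.] 832 [461. -20.   2.]
side mug 0.65 [260. 326. 305. 371.] 1345 [ 496. -489.   40.]
side tumbler 0.56 [194.  84. 216. 113.] 470 [452. 468.  66.]
```

View pics/topcrop.png

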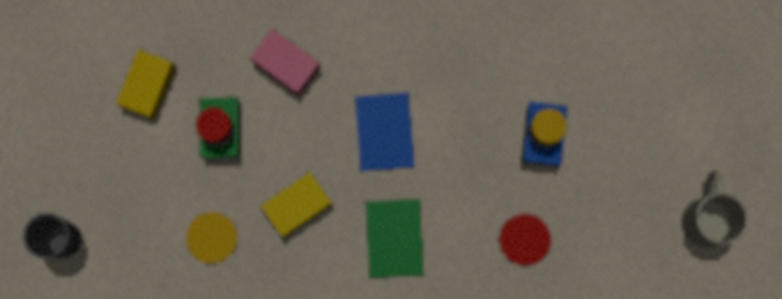

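The crop confirms it. The red jar stands on the green-lidded box at about (620,250), and the yellow jar stands on the blue-lidded box at about (622,-243). The yellow and pink look-alikes stay put.

```bash
cat >> h.py <<'E'
def plan(x,y,z,yaw=None):
    s,m=state(); d=m.T@(np.array([x,y,z])-s["position"])/10
    if yaw is not None:
        cur=np.degrees(np.arctan2(m[1,0],m[0,0])); e=(yaw-cur+90)%180-90; print("spin",round(-e,1))
    print("shift cm",d.round(2),"per row n=",int(np.ceil(abs(d).max()/4.1)),"norm rows",round(np.linalg.norm(d)/4.1,1))
E
python3 -m crank '[[0,0,0,-7.1,1],[0,0,0,-7.1,1],[0,0,0,0,1]]' 15; python3 -c "
from h import *
plan(620,249.5,170,90)"
```

```text
time: 1.9
position: [153.9, 605.7, 192.9]
orientation: [2.218, 2.225, -0.0]
wrist_force: [0.2, 0.1, -0.2]
grip_width: 86.9
t 1.9 pos [153.9 605.7 192.9] xax [-0.004  1.    -0.   ] yaw 90.2 z [-0. -0. -1.] grip 86.9 F [ 0.2  0.1 -0.2]
spin 0.2
shift cm [-35.79  46.49   2.29] per row n= 12 norm rows 14.3
```

```bash
python3 -m crank '[[-2.24,2.9,0.14,0,1],[-2.24,2.9,0.14,0,1],[-2.24,2.9,0.14,0,1],[-2.24,2.9,0.14,0,1],[-2.24,2.9,0.14,0,1],[-2.24,2.9,0.14,0,1],[-2.24,2.9,0.14,0,1],[-2.24,2.9,0.14,0,1]]'; python3 -m crank '[[-2.24,2.9,0.14,0,1],[-2.24,2.9,0.14,0,1],[-2.24,2.9,0.14,0,1],[-2.24,2.9,0.14,0,1],[-2.24,2.9,0.14,0,1],[-2.24,2.9,0.14,0,1],[-2.24,2.9,0.14,0,1],[-2.24,2.9,0.14,0,1]]'; python3 -m crank '[[0,0,0,0,1],[0,0,0,0,1]]'; python3 -c "
from h import *
plan(620,249.5,59,90)"
```

```text
time: 2.57
position: [387.0, 425.1, 181.9]
orientation: [-2.227, -2.216, -0.001]
wrist_force: [0.2, 0.3, -0.1]
grip_width: 87.0
time: 3.23
position: [618.9, 245.6, 170.5]
orientation: [2.228, 2.215, 0.0]
wrist_force: [1.6, 1.1, -0.3]
grip_width: 87.1
time: 3.4
position: [618.6, 245.1, 169.9]
orientation: [-2.23, -2.213, 0.001]
wrist_force: [-0.8, 0.8, 0.5]
grip_width: 86.8
t 3.4 pos [618.6 245.1 169.9] xax [ 0.008  1.    -0.   ] yaw 89.6 z [-0.001 -0.    -1.   ] grip 86.8 F [-0.8  0.8  0.5]
spin -0.4
shift cm [ 0.44  0.14 11.09] per row n= 3 norm rows 2.7
```

```bash
python3 -m crank '[[0.44,0.14,2.8,0,1],[0,0,2.8,0,1],[0,0,2.8,0,1],[0,0,2.6,0,1],[0,0,0,0,1],[0,0,0,0,0.5],[0,0,0,0,0.5],[0,0,0,0,0.5]]' 15;python3 -m crank '[[0,0,0,0,0.4],[0,0,0,0,0.4],[0,0,0,0,0.4],[0,0,0,0,0.4]]' 15; python3 -c "
from h import *
plan(620,249.5,59,90)"
```

```text
time: 4.07
position: [620.5, 252.3, 63.6]
orientation: [2.221, 2.219, 0.006]
wrist_force: [0.5, -0.1, 0.7]
grip_width: 74.3
time: 4.4
position: [619.5, 251.7, 61.5]
orientation: [2.223, 2.22, 0.003]
wrist_force: [0.1, 1.3, 2.4]
grip_width: 49.9
t 4.4 pos [619.5 251.7  61.5] xax [0.001 1.    0.001] yaw 89.9 z [ 0.001  0.001 -1.   ] grip 49.9 F [0.1 1.3 2.4]
spin -0.1
shift cm [-0.22  0.05  0.25] per row n= 1 norm rows 0.1
```

```bash
python3 -m crank '[[0,0,0,0,0.4],[0,0,0,0,0.4],[0,0,0,0,0.4],[0,0,0,0,0.4]]' 25; python3 -m crank '[[0,0,-1,0,0.4],[0,0,-2,0,0.4],[0,0,-3,0,0.4],[0,0,0,0,0.4]]' 25
python3 - <<'E'
from h import *
for c in("top","side"):
    im,_=r.camera(c); cv2.imwrite(f"pics/g1{c}.png",cv2.cvtColor(im,cv2.COLOR_RGB2BGR))
a=cv2.imread("pics/g1top.png")[130:260,100:400];b=cv2.imread("pics/g1side.png")[40:230,150:400]
cv2.imwrite("pics/g1a.png",cv2.resize(a,None,fx=2.5,fy=2.5));cv2.imwrite("pics/g1b.png",cv2.resize(b,None,fx=2.5,fy=2.5))
E
```

```text
time: 4.73
position: [620.9, 252.3, 63.6]
orientation: [2.221, 2.219, 0.007]
wrist_force: [-1.0, 2.1, 11.1]
grip_width: 36.1
time: 5.07
position: [622.4, 252.1, 127.4]
orientation: [2.219, 2.217, 0.012]
wrist_force: [0.9, 1.3, 1.8]
grip_width: 35.1
```

View pics/g1b.png

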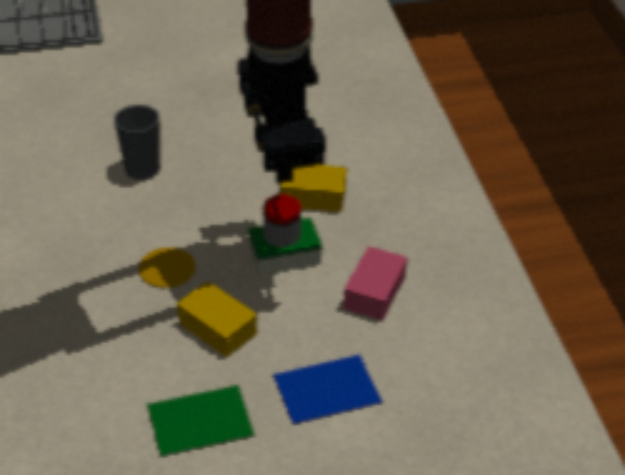

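The jar was not grasped: it still stands on the green box, and the fingers shut above it. I'll check the fingertips against the reported TCP.

```bash
cat >> h.py <<'E'
def proj(cam,p):
    i=r.camera_info(cam);M=i["mtx"];c=R.from_rotvec(i["attitude"]).as_matrix().T@(np.asarray(p,float)-i["origin"])
    return np.array([M[0,0]*c[0]/-c[2]+M[0,2],M[1,1]*c[1]/c[2]+M[1,2]])
E
python3 - <<'E'
from h import *
s,m=state()
for c,(x0,y0,w,h_) in {"side":(220,60,90,100),"top":(140,130,110,100)}.items():
    im,d=r.camera(c); im=cv2.cvtColor(im,cv2.COLOR_RGB2BGR)
    a=cv2.resize(im[y0:y0+h_,x0:x0+w],None,fx=6,fy=6,interpolation=2)
    a=cv2.convertScaleAbs(a,alpha=1.8,beta=20)
    p=proj(c,s["position"]); print(c,p.round(1))
    for e in (-20,0,20):
        q=(proj(c,s["position"]+m[:,0]*e)-[x0,y0]+.5)*6; cv2.circle(a,tuple(int(v) for v in q),4,(255,0,255),-1)
    cv2.imwrite(f"pics/f_{c}.png",a)
E
```

```text
t 5.17 pos [620.3 251.5 122.9] xax [0.001 1.    0.001] yaw 89.9 z [ 0.004  0.001 -1.   ] grip 35.0 F [-0.2  0.5 -0.7]
side [262.4 115.2]
top [180.5 182.3]
```

View pics/f_side.png

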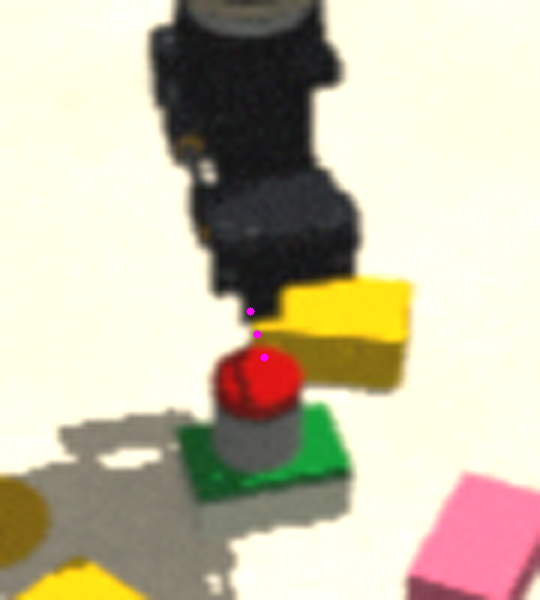

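View pics/f_top.png

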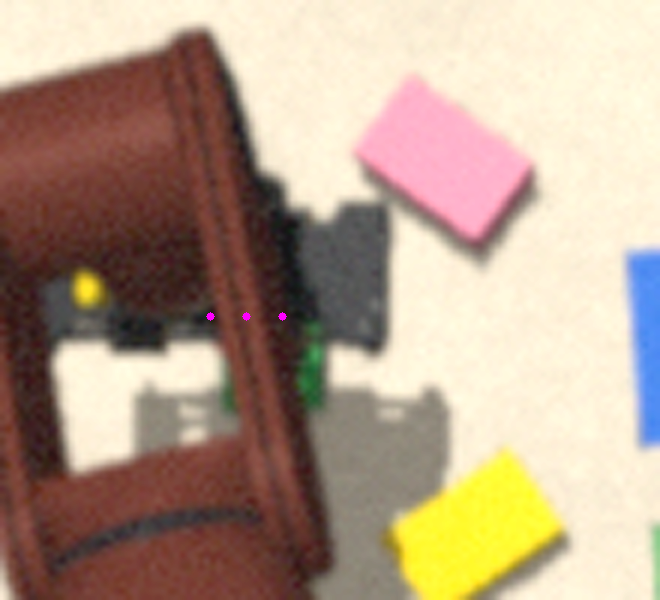

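Run:
```python
from h import *
s,m=state()
for c in ("side","top"):
    im,d=r.camera(c); P=pts(c,d); 
    k=(d>0)&(abs(P[...,0]-620)<110)&(abs(P[...,1]-250)<130)&(P[...,2]>98)&(P[...,2]<330)
    k&=(im.max(-1)<110)
    Q=P[k]
    for lo in range(95,260,12):
        q=Q[(Q[:,2]>=lo)&(Q[:,2]<lo+12)]
        if len(q): print(c,lo,len(q),np.percentile(q,[3,50,97],axis=0)[:,:2].round(0).tolist())
blobs("side","red",[3,40,92],100)
```

```text
t 5.27 pos [618.4 251.  119.9] xax [ 0.001  1.    -0.   ] yaw 89.9 z [-0.001 -0.    -1.   ] grip 35.3 F [-0.1 -0.4 -0. ]
side 143 10 [[608.0, 223.0], [615.0, 225.0], [626.0, 229.0]]
side 155 21 [[607.0, 222.0], [618.0, 225.0], [627.0, 228.0]]
side 167 4 [[608.0, 221.0], [618.0, 224.0], [627.0, 226.0]]
side 215 61 [[580.0, 162.0], [607.0, 165.0], [651.0, 332.0]]
side 227 134 [[579.0, 160.0], [592.0, 167.0], [651.0, 332.0]]
side 239 121 [[579.0, 156.0], [590.0, 211.0], [652.0, 327.0]]
side 251 290 [[581.0, 154.0], [609.0, 175.0], [650.0, 332.0]]
top 143 1 [[610.0, 271.0], [610.0, 271.0], [610.0, 271.0]]
top 155 2 [[608.0, 273.0], [608.0, 275.0], [608.0, 276.0]]
top 215 4 [[582.0, 167.0], [583.0, 189.0], [586.0, 320.0]]
top 227 60 [[581.0, 190.0], [589.0, 265.0], [595.0, 320.0]]
top 239 66 [[581.0, 167.0], [590.0, 277.0], [654.0, 301.0]]
top 251 298 [[585.0, 157.0], [610.0, 182.0], [653.0, 325.0]]
side red px [ 19. 112.] n 177 z 370.2 -> 92 rect c [-199.7  485. ] size [49. 75.] ang 16.4 mean [-198.4  485.4]
side red px [263. 123.] n 119 z 91.0 -> 92 rect c [619.8 248.7] size [52. 44.] ang 78.0 mean [621.5 249.6]
side red px [299. 153.] n 400 z 37.8 -> 40 rect c [721.9 135.9] size [117.  57.] ang 55.7 mean [721.6 134.8]
side red px [ 95. 234.] n 951 z 11.9 -> 3 rect c [16. -9.] size [173. 163.] ang 89.9 mean [ 56. -34.]
side red px [241. 262.] n 535 z 2.5 -> 3 rect c [ 460.5 -216.3] size [75. 76.] ang 78.3 mean [ 461.  -217.6]
```

Run:
```python
from h import *
s,m=state()
for z in (120,130,140,150): print(z,proj("side",[618,225,z]).round(1),proj("side",[618,275,z]).round(1))
im,d=r.camera("side"); P=pts("side",d)
for row in range(96,122): print(row,[tuple(int(v) for v in P[row,c]) + (int(im[row,c].max()),) for c in (262,264)])
q=s["q"];print(q)
```

```text
t 5.42 pos [617.9 250.9 118.9] xax [ 0.001  1.    -0.001] yaw 89.9 z [-0.003 -0.001 -1.   ] grip 34.9 F [ 0.2  0.2 -0.5]
120 [263.4 121.1] [260.3 111.6]
130 [263.3 118.7] [260.3 109.3]
140 [263.3 116.3] [260.3 106.9]
150 [263.3 113.9] [260.3 104.5]
96 [(602, 169, 264, 18), (609, 172, 261, 19)]
97 [(603, 173, 257, 17), (608, 167, 261, 17)]
98 [(601, 165, 260, 19), (607, 163, 261, 17)]
99 [(601, 161, 259, 29), (606, 159, 260, 14)]
100 [(599, 156, 260, 14), (606, 158, 257, 9)]
101 [(599, 155, 256, 10), (606, 157, 254, 11)]
102 [(599, 154, 254, 6), (605, 155, 252, 6)]
103 [(600, 160, 245, 3), (606, 158, 246, 2)]
104 [(599, 154, 247, 3), (606, 157, 243, 1)]
105 [(601, 166, 233, 3), (607, 161, 236, 2)]
106 [(601, 163, 231, 5), (607, 164, 230, 3)]
107 [(601, 164, 227, 2), (607, 161, 228, 4)]
108 [(601, 163, 224, 5), (608, 166, 221, 1)]
109 [(601, 166, 218, 4), (607, 163, 219, 4)]
110 [(613, 222, 169, 1), (619, 223, 167, 4)]
111 [(613, 226, 161, 1), (619, 222, 163, 7)]
112 [(613, 225, 157, 3), (621, 229, 154, 3)]
113 [(612, 218, 160, 8), (620, 225, 152, 14)]
114 [(613, 224, 150, 25), (619, 223, 150, 38)]
115 [(640, 359, 33, 61), (647, 355, 35, 60)]
116 [(641, 364, 24, 69), (646, 352, 33, 66)]
117 [(646, 388, 0, 79), (647, 354, 27, 82)]
118 [(623, 275, 90, 108), (630, 274, 90, 111)]
119 [(622, 269, 91, 109), (629, 270, 89, 113)]
120 [(621, 264, 91, 113), (628, 262, 91, 112)]
121 [(620, 258, 91, 113), (627, 258, 91, 113)]
[ 2.67647373e-01  3.77589687e-01  1.47480350e+00 -6.53374594e-05
  1.29199745e+00 -1.30203849e+00]
```

The side depth shows the fingertips at z≈148 and the body's underside at z≈217, while the reported TCP is z 119. The earlier push on the lid (top at 92) read 63.6. Both put the true height about 28 mm above the reported one. x and y agree, so I correct z only.

```bash
python3 -m crank '[[0,0,0,0,1],[0,0,0,0,1],[0,0,0,0,1],[0,0,0,0,1],[0,0,0,0,1],[0,0,0,0,1],[-0.1,0.2,0,0,1],[0,0,0,0,1]]' 20; python3 -c "
from h import *
plan(620,249.5,30,90)"
```

```text
time: 6.13
position: [621.3, 250.1, 120.7]
orientation: [2.222, 2.22, 0.0]
wrist_force: [1.2, -0.4, -0.2]
grip_width: 80.2
t 6.13 pos [621.3 250.1 120.7] xax [ 0.001  1.    -0.   ] yaw 89.9 z [ 0. -0. -1.] grip 80.2 F [ 1.2 -0.4 -0.2]
spin -0.1
shift cm [-0.06 -0.14  9.07] per row n= 3 norm rows 2.2
```

```bash
python3 -m crank '[[0,-0.1,0,0,1],[0,0,2,0,1],[0,0,2,0,1],[0,0,2,0,1],[0,0,2,0,1],[0,0,1,0,1],[0,0,0,0,1],[0,0,0,0,1]]'; python3 -c "
from h import *
plan(620,249.5,30,90)"; python3 -m crank '[[0,0,0,0,0.4],[0,0,0,0,0.4],[0,0,0,0,0.4],[0,0,0,0,0.4],[0,0,0,0,0.4],[0,0,0,0,0.4],[0,0,0,0,0.4],[0,0,0,0,0.4]]' 20;  python3 -m crank '[[0,0,0,0,0.4],[0,0,0,0,0.4],[0,0,0,0,0.4],[0,0,0,0,0.4]]' 20
```

```text
time: 6.8
position: [619.7, 250.2, 30.3]
orientation: [-2.222, -2.22, 0.001]
wrist_force: [0.6, -0.5, 0.3]
grip_width: 87.2
t 6.8 pos [619.7 250.2  30.3] xax [ 0.001  1.    -0.   ] yaw 89.9 z [-0.001 -0.    -1.   ] grip 87.2 F [ 0.6 -0.5  0.3]
spin -0.1
shift cm [-0.07  0.03  0.03] per row n= 1 norm rows 0.0
time: 7.47
position: [620.3, 250.8, 31.1]
orientation: [2.222, 2.22, 0.002]
wrist_force: [0.6, 2.6, 2.3]
grip_width: 51.3
time: 7.8
position: [620.3, 250.8, 31.1]
orientation: [2.222, 2.22, 0.002]
wrist_force: [-0.3, 3.8, 5.4]
grip_width: 51.5
```

```bash
python3 -m crank '[[0,0,-0.5,0,0.4],[0,0,-1,0,0.4],[0,0,-2,0,0.4],[0,0,-2,0,0.4],[0,0,-2,0,0.4],[0,0,-1.5,0,0.4],[0,0,0,0,0.4],[0,0,0,0,0.4]]'
python3 - <<'E'
from h import *
plan(463,-217,120,90)
im,d=r.camera("side"); cv2.imwrite("pics/l1.png",cv2.resize(cv2.cvtColor(im[60:200,200:340],cv2.COLOR_RGB2BGR),None,fx=4,fy=4))
im,d=r.camera("top");blobs("top","green",[40,3],20)
E
```

```text
time: 8.47
position: [620.5, 249.9, 121.3]
orientation: [2.222, 2.219, 0.001]
wrist_force: [-0.4, 0.8, -2.7]
grip_width: 51.5
t 8.47 pos [620.5 249.9 121.3] xax [ 0.001  1.    -0.   ] yaw 89.9 z [ 0.002 -0.    -1.   ] grip 51.5 F [-0.4  0.8 -2.7]
spin -0.1
shift cm [-46.71 -15.69   0.12] per row n= 12 norm rows 12.0
top green px [261. 233.] n 653 z 3.0 -> 3 rect c [462.4 -18.6] size [108.  75.] ang 4.1 mean [462.2 -18.9]
```

View pics/l1.png

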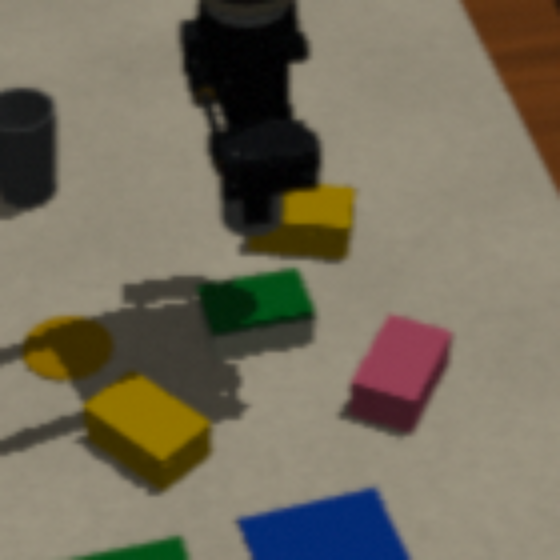

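The jar is held above the green box (box at about crop (258,305)). I'll carry it to the red mat.

```bash
python3 -m crank '[[-1.5,-0.5,0,0,0.4],[-2.9,-1,0,0,0.4],[-2.9,-1,0,0,0.4],[-2.9,-1,0,0,0.4],[-2.9,-1,0,0,0.4],[-2.9,-1,0,0,0.4],[-2.9,-1,0,0,0.4],[-2.9,-1,0,0,0.4]]'; python3 -m crank '[[-2.9,-1,0,0,0.4],[-2.9,-1,0,0,0.4],[-2.9,-1,0,0,0.4],[-2.9,-1,0,0,0.4],[-2.9,-1,0,0,0.4],[-2.9,-1,0,0,0.4],[-2.9,-1,0,0,0.4],[-2.9,-1,0,0,0.4]]'; python3 -m crank '[[-1.5,-0.1,0,0,0.4],[0,0,0,0,0.4],[0,0,0,0,0.4],[0,0,0,0,0.4]]';python3 - <<'E'
from h import *
plan(463,-217,60,90)
im,d=r.camera("side"); P=pts("side",d)
k=(abs(P[...,0]-463)<60)&(abs(P[...,1]+217)<70)&(P[...,2]>20)&(P[...,2]<260)
print(np.percentile(P[k],[1,5,50],axis=0).round(0))
cv2.imwrite("pics/l2.png",cv2.resize(cv2.cvtColor(im[150:300,150:340],cv2.COLOR_RGB2BGR),None,fx=4,fy=4))
E
```

```text
time: 9.28
position: [542.9, 31.2, 118.9]
orientation: [-2.221, -2.219, 0.003]
wrist_force: [0.8, 0.4, -1.8]
grip_width: 51.9
time: 9.95
position: [462.8, -200.3, 119.1]
orientation: [-2.221, -2.219, 0.001]
wrist_force: [0.3, 0.1, -2.1]
grip_width: 51.4
time: 10.28
position: [462.9, -213.6, 119.5]
orientation: [-2.221, -2.219, 0.0]
wrist_force: [-0.1, 0.3, -1.4]
grip_width: 51.3
t 10.28 pos [ 462.9 -213.6  119.5] xax [0.001 1.    0.002] yaw 89.9 z [-0.002  0.002 -1.   ] grip 51.3 F [-0.1  0.3 -1.4]
spin -0.1
shift cm [-0.35  0.02  5.95] per row n= 2 norm rows 1.5
[[ 424. -286.  226.]
 [ 425. -280.  233.]
 [ 435. -250.  241.]]
```

View pics/l2.png

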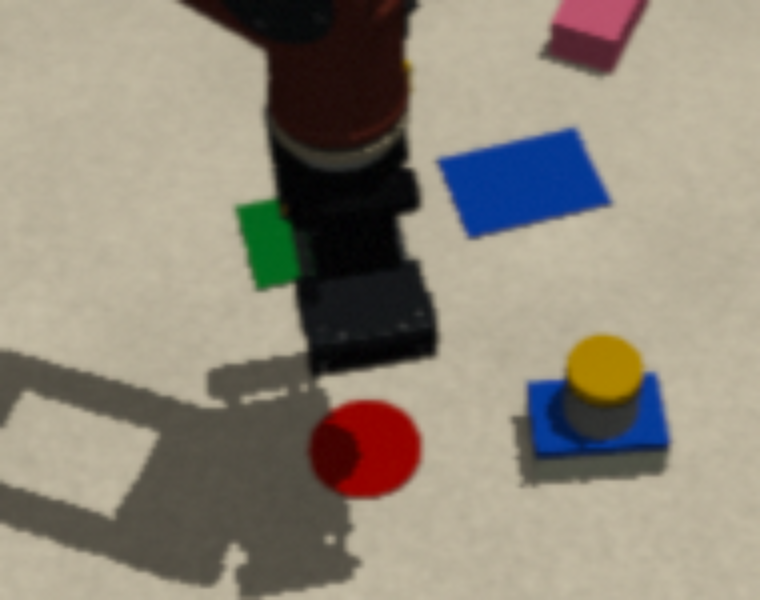

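```bash
python3 -m crank '[[-0.3,0,2,0,0.4],[0,0,3,0,0.4],[0,0,3,0,0.4],[0,0,2,0,0.4],[0,0,1.4,0,0.4],[0,0,0,0,0.4],[0,0,0,0,0.4],[0,0,0,0,0.4]]';  python3 -c "
from h import *
plan(463,-217,-6,90)"
```

```text
time: 11.0
position: [464.5, -217.4, 7.6]
orientation: [2.22, 2.221, 0.0]
wrist_force: [-0.0, -0.2, -2.0]
grip_width: 51.1
t 11.0 pos [ 464.5 -217.4    7.6] xax [-0.     1.    -0.001] yaw 90.0 z [ 0.001 -0.001 -1.   ] grip 51.1 F [-0.  -0.2 -2. ]
spin 0.0
shift cm [ 0.04 -0.15  1.36] per row n= 1 norm rows 0.3
```

```bash
python3 -m crank '[[0,-0.1,0.4,0,0.4],[0,0,0.4,0,0.4],[0,0,0.2,0,0.4],[0,0,0,0,0.4]]';python3 -m crank '[[0,0,0.2,0,0.4],[0,0,0,0,0.4],[0,0,0,0,0.4]]';python3 -m crank '[[0,0,0.2,0,0.4],[0,0,0,0,0.4],[0,0,0,0,0.4]]'
```

```text
time: 11.33
position: [462.3, -217.4, -3.6]
orientation: [-2.222, -2.22, 0.0]
wrist_force: [-0.6, -0.2, -1.2]
grip_width: 51.8
time: 11.58
position: [462.4, -217.6, -5.5]
orientation: [-2.222, -2.22, 0.0]
wrist_force: [-0.2, -0.3, -2.2]
grip_width: 51.8
time: 11.83
position: [462.8, -217.8, -6.0]
orientation: [2.222, 2.22, -0.0]
wrist_force: [-5.4, 3.0, 9.4]
grip_width: 51.3
```

Contact at about -6, as predicted. I'll release and lift.

```bash
python3 -m crank '[[0,0,0,0,0.75],[0,0,0,0,0.75],[0,0,0,0,0.75],[0,0,0,0,0.85],[0,0,0,0,0.85],[0,0,0,0,1],[0,0,0,0,1],[0,0,0,0,1]]'; python3 -m crank '[[0,0,-1,0,1],[0,0,-3,0,1],[0,0,-3,0,1],[0,0,-3,0,1],[0,0,-3,0,1],[0,0,-1,0,1],[0,0,0,0,1]]'; python3 -c "
from h import *
plan(622,-243,120,90)"
```

```text
time: 12.5
position: [462.5, -217.5, -7.5]
orientation: [-2.222, -2.22, 0.0]
wrist_force: [0.6, -0.3, 1.0]
grip_width: 84.1
time: 13.08
position: [464.9, -219.1, 136.8]
orientation: [2.217, 2.215, 0.002]
wrist_force: [0.4, 0.0, -0.4]
grip_width: 86.7
t 13.08 pos [ 464.9 -219.1  136.8] xax [ 0.001  1.    -0.004] yaw 89.9 z [ 0.006 -0.004 -1.   ] grip 86.7 F [ 0.4  0.  -0.4]
spin -0.1
shift cm [-2.37 15.71  1.79] per row n= 4 norm rows 3.9
```

```bash
python3 -m crank '[[-0.4,2,0,0,1],[-0.6,3,0,0,1],[-0.6,3.5,0,0,1],[-0.6,3.5,0,0,1],[-0.2,2.5,0,0,1],[0,1.2,0,0,1],[0,0,0,0,1],[0,0,0,0,1]]'
python3 - <<'E'
from h import *
for c in ("side","top"):
    for k in ("red","yellow"): blobs(c,k,[3,40,55,92],60)
plan(622,-243.5,30,90)
im,_=r.camera("side"); cv2.imwrite("pics/p2.png",cv2.resize(cv2.cvtColor(im[180:300,180:340],cv2.COLOR_RGB2BGR),None,fx=4,fy=4))
E
```

```text
time: 13.75
position: [618.4, -240.9, 129.9]
orientation: [-2.219, -2.218, 0.002]
wrist_force: [-0.0, 0.1, -1.3]
grip_width: 87.2
side red px [187.  52.] n 7703 z 636.9 -> 92 rect c [384.6 783.7] size [ 272. 1553.] ang 36.9 mean [388.1 769.3]
side red px [288.  77.] n 495 z 564.0 -> 92 rect c [758.4 479.8] size [ 69. 491.] ang 41.0 mean [764.8 488.5]
side red px [ 49. 112.] n 228 z 369.9 -> 92 rect c [-92.6 467.1] size [91. 62.] ang 64.5 mean [-95.4 463.5]
side red px [ 23. 156.] n 287 z 367.6 -> 92 rect c [-153.6  262.6] size [ 62. 209.] ang 48.4 mean [-152.4  249.1]
side red px [ 17. 161.] n 95 z 365.5 -> 92 rect c [-162.1  222.6] size [ 17. 156.] ang 49.2 mean [-167.2  228.7]
side red px [240. 259.] n 496 z 49.4 -> 55 rect c [ 456.1 -242. ] size [73. 92.] ang 14.1 mean [ 458.4 -240.3]
side red px [ 60. 255.] n 76 z 12.4 -> 3 rect c [-33.8 -88.3] size [20. 53.] ang 88.2 mean [-37.9 -90.4]
side yellow px [216. 146.] n 287 z 2.4 -> 3 rect c [457.8 262.2] size [76. 75.] ang 78.1 mean [457.6 261.9]
side yellow px [236. 167.] n 581 z 37.8 -> 40 rect c [504.8 114.6] size [ 80. 115.] ang 
[... 607 characters left out ...]
n 597 z 753.0 -> 92 rect c [114.7 144.6] size [ 56. 133.] ang 60.2 mean [115.2 143.6]
top red px [217. 381.] n 92 z 370.7 -> 92 rect c [-14.8 117.3] size [18. 70.] ang 1.1 mean [-17.5 117.6]
top yellow px [153. 166.] n 466 z 39.2 -> 40 rect c [690.8 364.8] size [65. 93.] ang 69.9 mean [690.8 364.8]
top yellow px [218. 219.] n 449 z 39.5 -> 40 rect c [508.1 130. ] size [60. 91.] ang 35.7 mean [508.1 130. ]
top yellow px [182. 233.] n 372 z 3.2 -> 3 rect c [460.9 261.9] size [73. 74.] ang 46.4 mean [459.9 262.3]
t 13.95 pos [ 618.3 -241.6  132. ] xax [0.001 1.    0.   ] yaw 89.9 z [-0.001  0.    -1.   ] grip 86.8 F [0.7 0.1 0.3]
spin -0.1
shift cm [-0.2   0.38 10.2 ] per row n= 3 norm rows 2.5
```

View pics/p2.png

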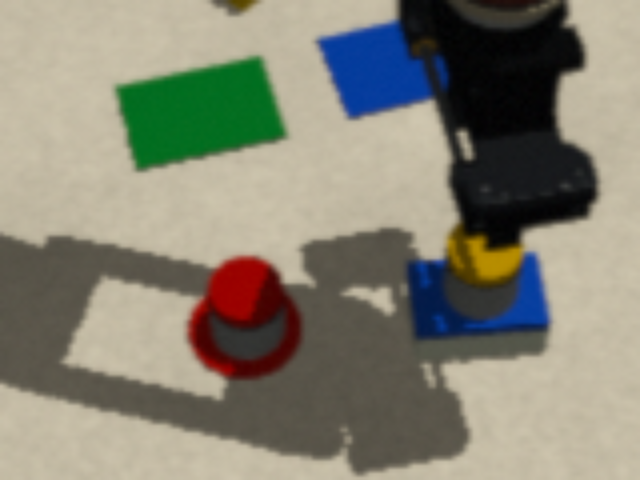

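The red jar stands in the middle of its mat at crop (245,315). Now the yellow jar.

```bash
python3 -m crank '[[-0.2,0.35,1,0,1],[0,0,2,0,1],[0,0,2,0,1],[0,0,2,0,1],[0,0,2,0,1],[0,0,1.1,0,1],[0,0,0,0,1],[0,0,0,0,1]]'; python3 -m crank '[[0,0,0,0,1],[0,0,0,0,0.4],[0,0,0,0,0.4],[0,0,0,0,0.4],[0,0,0,0,0.4],[0,0,0,0,0.4],[0,0,0,0,0.4],[0,0,0,0,0.4]]' 20;  python3 -m crank '[[0,0,0,0,0.4],[0,0,0,0,0.4],[0,0,0,0,0.4],[0,0,0,0,0.4]]' 20
```

```text
time: 14.67
position: [622.5, -243.6, 30.9]
orientation: [-2.222, -2.219, 0.001]
wrist_force: [0.7, -0.3, 0.3]
grip_width: 87.0
time: 15.33
position: [623.0, -243.5, 31.7]
orientation: [-2.222, -2.22, -0.0]
wrist_force: [0.1, 2.1, 0.9]
grip_width: 51.5
time: 15.67
position: [623.0, -243.5, 31.6]
orientation: [-2.222, -2.22, -0.0]
wrist_force: [-0.7, 1.4, 2.5]
grip_width: 51.8
```

```bash
python3 -m crank '[[0,0,-0.5,0,0.4],[0,0,-1,0,0.4],[0,0,-2,0,0.4],[0,0,-2,0,0.4],[0,0,-2,0,0.4],[0,0,-1.5,0,0.4],[0,0,0,0,0.4],[0,0,0,0,0.4]]'
python3 - <<'E'
from h import *
plan(459.5,262,120,90)
im,_=r.camera("side"); cv2.imwrite("pics/l3.png",cv2.resize(cv2.cvtColor(im[180:300,180:340],cv2.COLOR_RGB2BGR),None,fx=4,fy=4))
blobs("side","blue",[3,40],100)
E
```

```text
time: 16.33
position: [623.7, -244.3, 122.9]
orientation: [2.221, 2.218, 0.001]
wrist_force: [0.1, 0.2, -2.8]
grip_width: 51.1
t 16.33 pos [ 623.7 -244.3  122.9] xax [ 0.001  1.    -0.001] yaw 89.9 z [ 0.002 -0.001 -1.   ] grip 51.1 F [ 0.1  0.2 -2.8]
spin -0.1
shift cm [ 50.61 -16.48   0.18] per row n= 13 norm rows 13.0
side blue px [273. 197.] n 437 z 2.1 -> 3 rect c [604.9  -2.9] size [73. 82.] ang 5.3 mean [602.6  -3. ]
side blue px [299. 254.] n 607 z 39.2 -> 40 rect c [ 618.8 -247. ] size [60. 90.] ang 83.3 mean [ 618.8 -247.7]
```

View pics/l3.png

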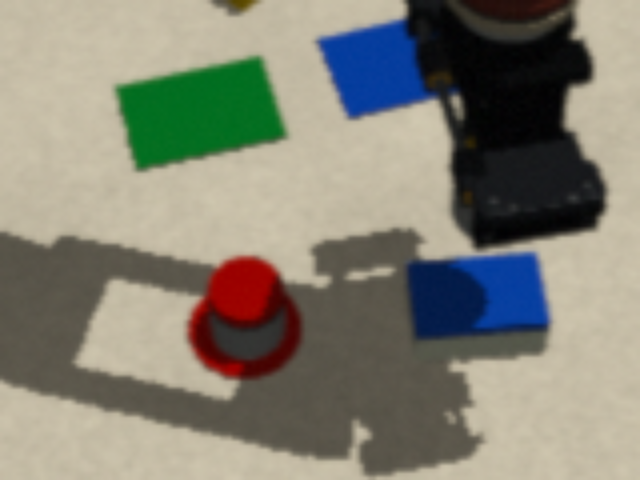

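The yellow jar is lifted and the blue box is undisturbed at crop (480,295).

```bash
python3 -m crank '[[1.5,-0.5,0,0,0.4],[2.9,-0.95,0,0,0.4],[2.9,-0.95,0,0,0.4],[2.9,-0.95,0,0,0.4],[2.9,-0.95,0,0,0.4],[2.9,-0.95,0,0,0.4],[2.9,-0.95,0,0,0.4],[2.9,-0.95,0,0,0.4]]'; python3 -m crank '[[2.9,-0.95,0,0,0.4],[2.9,-0.95,0,0,0.4],[2.9,-0.95,0,0,0.4],[2.9,-0.95,0,0,0.4],[2.9,-0.95,0,0,0.4],[2.9,-0.95,0,0,0.4],[2.9,-0.95,0,0,0.4],[2.9,-0.95,0,0,0.4]]'; python3 -m crank '[[2.9,-0.95,0,0,0.4],[1.5,-0.5,0,0,0.4],[1.2,-0.3,0,0,0.4],[0,0,0,0,0.4],[0,0,0,0,0.4],[0,0,0,0,0.4]]'
python3 - <<'E'
from h import *
blobs("top","blue",[3,40],100)
plan(459.5,262,8,90)
E
```

```text
time: 17.1
position: [549.7, -24.2, 119.6]
orientation: [-2.221, -2.218, 0.003]
wrist_force: [1.6, -0.0, -2.8]
grip_width: 51.5
time: 17.77
position: [474.0, 207.4, 119.8]
orientation: [-2.222, -2.219, 0.004]
wrist_force: [0.4, -1.6, -4.2]
grip_width: 51.7
time: 18.27
position: [458.4, 261.5, 120.9]
orientation: [2.223, 2.22, -0.002]
wrist_force: [-0.6, 0.5, -2.5]
grip_width: 51.5
top blue px [257. 187.] n 664 z 3.1 -> 3 rect c [628.1  -0.8] size [111.  77.] ang 5.1 mean [627.8  -0.8]
top blue px [326. 188.] n 394 z 39.9 -> 40 rect c [ 620.3 -243. ] size [54. 89.] ang 83.5 mean [ 620.1 -243. ]
t 18.32 pos [458.6 261.4 121.1] xax [ 0.002  1.    -0.001] yaw 89.9 z [-0.001 -0.001 -1.   ] grip 51.7 F [ 0.3 -0.1 -2.5]
spin -0.1
shift cm [ 0.07  0.1  11.31] per row n= 3 norm rows 2.8
```

```bash
python3 -m crank '[[0.1,0.1,2,0,0.4],[0,0,3,0,0.4],[0,0,3,0,0.4],[0,0,2,0,0.4],[0,0,1.3,0,0.4],[0,0,0,0,0.4],[0,0,0,0,0.4],[0,0,0,0,0.4]]';python3 -m crank '[[0,0,0.4,0,0.4],[0,0,0.4,0,0.4],[0,0,0.3,0,0.4],[0,0,0,0,0.4],[0,0,0,0,0.4]]';python3 -m crank '[[0,0,0.1,0,0.4],[0,0,0,0,0.4],[0,0,0,0,0.4]]'
```

```text
time: 18.98
position: [460.7, 263.2, 9.7]
orientation: [2.223, 2.219, 0.002]
wrist_force: [-0.3, 0.4, -0.7]
grip_width: 51.5
time: 19.4
position: [459.3, 263.4, -2.6]
orientation: [-2.222, -2.22, 0.001]
wrist_force: [0.9, 0.9, -1.6]
grip_width: 51.5
time: 19.65
position: [459.5, 263.5, -3.4]
orientation: [2.222, 2.22, 0.0]
wrist_force: [0.2, 1.0, -2.5]
grip_width: 51.8
```

```bash
python3 -m crank '[[0,0,0.2,0,0.4],[0,0,0,0,0.4],[0,0,0,0,0.4]]';python3 -m crank '[[0,0,0.1,0,0.4],[0,0,0,0,0.4],[0,0,0,0,0.4]]'
```

```text
time: 19.9
position: [459.7, 263.6, -5.3]
orientation: [2.222, 2.22, 0.001]
wrist_force: [0.7, 0.5, -1.3]
grip_width: 51.9
time: 20.15
position: [459.8, 263.6, -5.4]
orientation: [2.222, 2.22, 0.0]
wrist_force: [-2.8, -2.1, 7.2]
grip_width: 51.9
```

```bash
python3 -m crank '[[0,0,0,0,0.75],[0,0,0,0,0.75],[0,0,0,0,0.75],[0,0,0,0,0.85],[0,0,0,0,0.85],[0,0,0,0,1],[0,0,0,0,1],[0,0,0,0,1]]'; python3 -m crank '[[0,0,-1,0,1],[0,0,-3,0,1],[0,0,-3,0,1],[0,0,-3,0,1],[0,0,-3,0,1],[0,0,-1,0,1],[0,0,0,0,1],[0,0,0,0,1]]'
python3 - <<'E'
from h import *
for c in ("top","side"):blobs(c,"green",[3,40],60); blobs(c,"blue",[3,40],60)
plan(620,240,80,90)
im,_=r.camera("side"); cv2.imwrite("pics/p3.png",cv2.resize(cv2.cvtColor(im[80:290,170:340],cv2.COLOR_RGB2BGR),None,fx=2.8,fy=2.8))
E
```

```text
time: 20.82
position: [459.4, 263.5, -6.5]
orientation: [-2.222, -2.22, 0.0]
wrist_force: [-0.5, -0.2, 0.4]
grip_width: 84.2
time: 21.48
position: [459.6, 263.5, 133.7]
orientation: [2.222, 2.22, 0.001]
wrist_force: [-0.6, -0.6, -0.7]
grip_width: 86.8
top green px [185. 185.] n 358 z 40.6 -> 40 rect c [623.8 250. ] size [83. 49.] ang 1.8 mean [623.8 249.8]
top green px [261. 233.] n 654 z 3.1 -> 3 rect c [462.6 -18.7] size [109.  75.] ang 3.9 mean [462.3 -19. ]
top blue px [257. 187.] n 666 z 3.2 -> 3 rect c [ 6.28e+02 -5.00e-01] size [111.  77.] ang 5.1 mean [ 6.279e+02 -6.000e-01]
top blue px [326. 188.] n 393 z 40.0 -> 40 rect c [ 620.3 -242.6] size [54. 89.] ang 83.3 mean [ 620.3 -242.8]
side green px [263. 134.] n 277 z 39.2 -> 40 rect c [621.8 249.6] size [89. 55.] ang 1.8 mean [621.6 248.8]
side green px [229. 208.] n 752 z 2.4 -> 3 rect c [460.2 -18.4] size [113.  81.] ang 4.0 mean [460.1 -19.4]
side blue px [280. 195.] n 717 z 2.1 -> 3 rect c [625.7  -0.9] size [115.  82.] ang 5.5 mean [625.   -1.8]
side blue px [299. 253.] n 614 z 39.3 -> 40 rect c [ 618.4 -246.8] size [61. 91.] ang 83.5 mean [ 618.5 -247. ]
t 21.68 pos [458.  262.9 131.3] xax [ 0.001  1.    -0.001] yaw 89.9 z [-0.004 -0.001 -1.   ] grip 87.3 F [-0.  -0.  -0.1]
spin -0.1
shift cm [-2.26 16.22  5.08] per row n= 4 norm rows 4.2
```

View pics/p3.png

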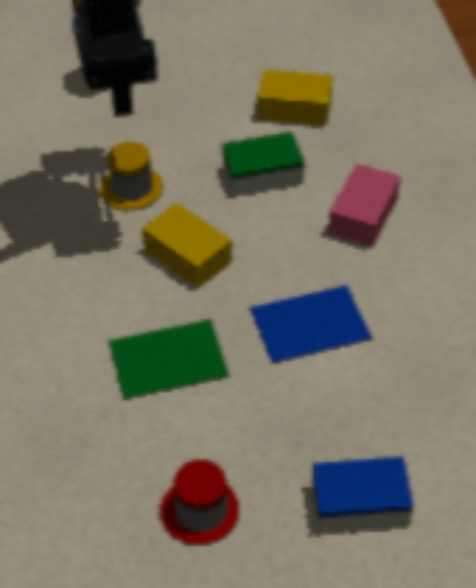

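The yellow jar is centred on its mat at crop (130,172). The green box is at (622.5,249.7), yaw 1.8°.

```bash
python3 -m crank '[[-0.2,2,0,-1.9,1],[-0.2,3.5,0,0,1],[-0.2,3.5,0,0,1],[-0.2,3.5,1,0,1],[-0.2,2.5,2,0,1],[-0.3,1.4,2,0,1],[0,0,0,0,1],[0,0,0,0,1]]' 25; python3 -c "
from h import *
plan(622.5,249.7,-18,91.8)"
```

```text
time: 22.4
position: [621.8, 254.1, 80.0]
orientation: [-2.184, -2.253, 0.009]
wrist_force: [-0.4, -0.3, 0.7]
grip_width: 87.3
t 22.4 pos [621.8 254.1  80. ] xax [-0.031  1.    -0.001] yaw 91.8 z [-0.006 -0.002 -1.   ] grip 87.3 F [-0.4 -0.3  0.7]
spin -0.0
shift cm [-0.43  0.12  9.8 ] per row n= 3 norm rows 2.4
```

```bash
python3 -m crank '[[-0.4,0,1,0,1],[0,0,2,0,1],[0,0,2,0,1],[0,0,2,0,1],[0,0,1.5,0,1],[0,0,1,0,1],[0,0,0,0,1],[0,0,0,0,1]]'; python3 -m crank '[[0,0,0,0,0.45],[0,0,0,0,0.45],[0,0,0,0,0.45],[0,0,0,0,0.45],[0,0,0,0,0.45],[0,0,0,0,0.45],[0,0,0,0,0.45],[0,0,0,0,0.45]]' 25; python3 -m crank '[[0,0,0,0,0.45],[0,0,0,0,0.45],[0,0,0,0,0.45]]' 25
```

```text
time: 23.07
position: [623.6, 251.2, -11.2]
orientation: [-2.185, -2.257, 0.0]
wrist_force: [-0.2, 0.2, -1.3]
grip_width: 86.8
time: 23.73
position: [624.2, 251.3, -11.0]
orientation: [2.185, 2.257, 0.001]
wrist_force: [-1.0, 1.5, 2.3]
grip_width: 58.1
time: 23.98
position: [624.2, 251.3, -11.0]
orientation: [2.185, 2.257, 0.001]
wrist_force: [0.1, 0.6, 4.4]
grip_width: 57.6
```

```bash
python3 -m crank '[[0,0,-0.5,0,0.45],[0,0,-1,0,0.45],[0,0,-2,0,0.45],[0,0,-2,0,0.45],[0,0,-2,0,0.45],[0,0,-1.5,0,0.45],[0,0,0,0,0.45],[0,0,0,0,0.45]]'
python3 - <<'E'
from h import *
plan(463,-18.7,80,94)
im,_=r.camera("side"); cv2.imwrite("pics/l4.png",cv2.resize(cv2.cvtColor(im[60:200,200:340],cv2.COLOR_RGB2BGR),None,fx=4,fy=4))
E
```

```text
time: 24.65
position: [624.6, 251.2, 79.6]
orientation: [2.185, 2.256, 0.003]
wrist_force: [0.3, 0.2, -3.1]
grip_width: 58.1
t 24.65 pos [624.6 251.2  79.6] xax [-0.032  0.999  0.   ] yaw 91.8 z [ 0.002  0.    -1.   ] grip 58.1 F [ 0.3  0.2 -3.1]
spin -2.2
shift cm [-26.46 -17.02  -0.09] per row n= 7 norm rows 7.7
```

View pics/l4.png

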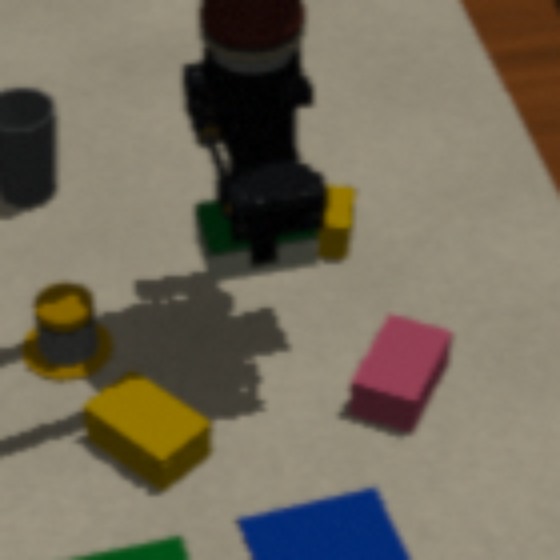

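The green box hangs level in the grip at crop (260,235). I'll carry it to the green mat.

```bash
python3 -m crank '[[-1.3,-0.85,0,0,0.45],[-2.6,-1.7,0,0,0.45],[-2.6,-1.7,0,0,0.45],[-2.6,-1.7,0,0,0.45],[-2.6,-1.7,0,0,0.45],[-2.6,-1.7,0,0,0.45],[-2.6,-1.7,0,0,0.45],[-2.6,-1.7,0,0,0.45]]'; python3 -m crank '[[-2.6,-1.7,0,0,0.45],[-2.6,-1.7,0,0,0.45],[-1.5,-0.8,0,0,0.45],[-0.2,0,0,-2.2,0.45],[0,0,0,0,0.45],[0,0,0,0,0.45],[0,0,0,0,0.45]]'
python3 - <<'E'
from h import *
plan(463,-18.7,5,94)
E
```

```text
time: 25.37
position: [500.1, 51.1, 76.5]
orientation: [-2.183, -2.255, 0.004]
wrist_force: [0.7, -0.9, -2.0]
grip_width: 57.8
time: 25.95
position: [462.5, -17.8, 77.7]
orientation: [-2.141, -2.297, 0.001]
wrist_force: [0.1, -0.1, -2.1]
grip_width: 57.7
t 25.95 pos [462.5 -17.8  77.7] xax [-0.07   0.998  0.001] yaw 94.0 z [-0.001  0.    -1.   ] grip 57.7 F [ 0.1 -0.1 -2.1]
spin 0.0
shift cm [-0.1   0.05  7.27] per row n= 2 norm rows 1.8
```

```bash
python3 -m crank '[[-0.1,0,1,0,0.45],[0,0,2,0,0.45],[0,0,2,0,0.45],[0,0,1.5,0,0.45],[0,0,0.7,0,0.45],[0,0,0,0,0.45],[0,0,0,0,0.45],[0,0,0,0,0.45]]';python3 -m crank '[[0,0,0.3,0,0.45],[0,0,0.3,0,0.45],[0,0,0.2,0,0.45],[0,0,0,0,0.45],[0,0,0,0,0.45]]'
```

```text
time: 26.62
position: [463.9, -19.2, 7.3]
orientation: [2.141, 2.298, 0.001]
wrist_force: [0.5, 0.9, -2.9]
grip_width: 57.6
time: 27.03
position: [462.9, -19.3, -1.5]
orientation: [-2.142, -2.298, 0.0]
wrist_force: [0.0, 0.6, -2.5]
grip_width: 57.2
```

```bash
python3 -m crank '[[0,0,0.3,0,0.45],[0,0,0,0,0.45],[0,0,0,0,0.45]]';python3 -m crank '[[0,0,0.2,0,0.45],[0,0,0,0,0.45],[0,0,0,0,0.45]]'; python3 -m crank '[[0,0,0.1,0,0.45],[0,0,0,0,0.45],[0,0,0,0,0.45]]'
```

```text
time: 27.28
position: [462.8, -19.2, -4.6]
orientation: [-2.142, -2.298, 0.0]
wrist_force: [-0.0, 0.6, -2.2]
grip_width: 57.9
time: 27.53
position: [462.9, -19.2, -6.6]
orientation: [-2.141, -2.298, 0.0]
wrist_force: [0.0, 0.1, -2.2]
grip_width: 57.8
time: 27.78
position: [463.0, -19.2, -7.5]
orientation: [-2.142, -2.298, 0.0]
wrist_force: [-0.3, -0.4, -1.5]
grip_width: 57.9
```

```bash
python3 -m crank '[[0,0,0.1,0,0.45],[0,0,0,0,0.45],[0,0,0,0,0.45]]'
```

```text
time: 28.03
position: [463.3, -19.3, -8.0]
orientation: [2.141, 2.298, 0.0]
wrist_force: [-2.7, -0.4, 4.7]
grip_width: 57.8
```

```bash
python3 -m crank '[[0,0,0,0,0.75],[0,0,0,0,0.75],[0,0,0,0,0.85],[0,0,0,0,0.85],[0,0,0,0,1],[0,0,0,0,1],[0,0,0,0,1],[0,0,0,0,1]]'; python3 -m crank '[[0,0,-1,0,1],[0,0,-3,0,1],[0,0,-3,0,1],[0,0,-3,0,1],[0,0,-1,0,1],[0,0,0,5.3,1],[0,0,0,5.3,1],[0,0,0,0,1]]'; python3 -c "
from h import *
plan(619.4,-244.7,100,83.4)"
```

```text
time: 28.7
position: [463.0, -19.3, -8.5]
orientation: [-2.142, -2.298, 0.0]
wrist_force: [-0.1, 0.5, 0.4]
grip_width: 85.6
time: 29.37
position: [463.1, -19.2, 102.1]
orientation: [2.348, 2.087, 0.001]
wrist_force: [0.1, 0.1, 0.6]
grip_width: 87.3
t 29.37 pos [463.1 -19.2 102.1] xax [ 0.117  0.993 -0.   ] yaw 83.3 z [ 0.001 -0.    -1.   ] grip 87.3 F [0.1 0.1 0.6]
spin -0.1
shift cm [-20.56  18.16   0.23] per row n= 6 norm rows 6.7
```

```bash
python3 -m crank '[[-1.3,1.2,0,0,1],[-2.6,2.3,0,0,1],[-2.6,2.3,0,0,1],[-2.6,2.3,0,0,1],[-2.6,2.3,0,0,1],[-2.6,2.3,0,0,1],[-2.6,2.3,0,0,1],[-2.6,2.3,0,0,1]]'; python3 -m crank '[[-1,0.8,1,0,1],[-0.1,0,1,0,1],[0,0,0,0,1],[0,0,0,0,1],[0,0,0,0,1]]'; python3 -c "
from h import *
plan(619.4,-244.7,-16,83.4)
blobs('side','green',[3,43],60);blobs('top','green',[3,43],60)
blobs('side','blue',[3,40],60)"
```

```text
time: 30.03
position: [613.0, -234.0, 100.8]
orientation: [-2.341, -2.094, 0.001]
wrist_force: [0.7, -0.3, 0.4]
grip_width: 87.0
time: 30.45
position: [618.5, -243.1, 81.2]
orientation: [-2.342, -2.092, 0.001]
wrist_force: [0.3, 0.2, 1.2]
grip_width: 87.1
t 30.45 pos [ 618.5 -243.1   81.2] xax [0.112 0.994 0.001] yaw 83.5 z [-0.001  0.001 -1.   ] grip 87.1 F [0.3 0.2 1.2]
spin 0.1
shift cm [-0.16  0.12  9.72] per row n= 3 norm rows 2.4
side green px [229. 204.] n 646 z 41.2 -> 43 rect c [456.9 -41.9] size [109.  96.] ang 4.0 mean [457.9 -37.2]
top green px [261. 233.] n 636 z 41.3 -> 43 rect c [459.9 -18.7] size [106.  73.] ang 3.9 mean [460.8 -18.9]
side blue px [273. 196.] n 417 z 2.6 -> 3 rect c [607.   -2.7] size [77. 82.] ang 5.3 mean [601.2  -1.6]
side blue px [297. 256.] n 447 z 39.1 -> 40 rect c [ 618.6 -248.8] size [58. 92.] ang 78.2 mean [ 613.3 -253.4]
```

```bash
python3 -m crank '[[-0.2,0.1,1,0,1],[0,0,2,0,1],[0,0,2,0,1],[0,0,2,0,1],[0,0,1.5,0,1],[0,0,0.7,0,1],[0,0,0,0,1],[0,0,0,0,1]]'; python3 -m crank '[[0,0,0,0,0.45],[0,0,0,0,0.45],[0,0,0,0,0.45],[0,0,0,0,0.45],[0,0,0,0,0.45],[0,0,0,0,0.45],[0,0,0,0,0.45],[0,0,0,0,0.45]]' 25; python3 -m crank '[[0,0,0,0,0.45],[0,0,0,0,0.45],[0,0,0,0,0.45]]' 25;python3 -m crank '[[0,0,-0.5,0,0.45],[0,0,-1,0,0.45],[0,0,-2,0,0.45],[0,0,-2,0,0.45],[0,0,-2,0,0.45],[0,0,-1.5,0,0.45],[0,0,0,0,0.45],[0,0,0,0,0.45]]'
python3 - <<'E'
from h import *
plan(627.5,-1,80,95.2)
im,_=r.camera("side"); cv2.imwrite("pics/l5.png",cv2.resize(cv2.cvtColor(im[160:300,190:340],cv2.COLOR_RGB2BGR),None,fx=4,fy=4))
E
```

```text
time: 31.27
position: [620.2, -246.7, -10.4]
orientation: [-2.345, -2.091, 0.0]
wrist_force: [-1.6, -0.1, 0.2]
grip_width: 87.1
time: 31.93
position: [620.5, -246.4, -9.9]
orientation: [2.345, 2.091, 0.001]
wrist_force: [-1.0, 2.5, 4.8]
grip_width: 57.8
time: 32.18
position: [620.5, -246.4, -9.9]
orientation: [2.345, 2.091, 0.001]
wrist_force: [-0.5, 3.7, 5.9]
grip_width: 57.8
time: 32.85
position: [620.7, -247.2, 80.6]
orientation: [2.343, 2.089, 0.001]
wrist_force: [-1.0, 0.6, -3.3]
grip_width: 57.8
t 32.85 pos [ 620.7 -247.2   80.6] xax [ 0.114  0.993 -0.001] yaw 83.4 z [ 0.002 -0.001 -1.   ] grip 57.8 F [-1.   0.6 -3.3]
spin -11.8
shift cm [24.54 -2.14  0.03] per row n= 6 norm rows 6.0
```

View pics/l5.png

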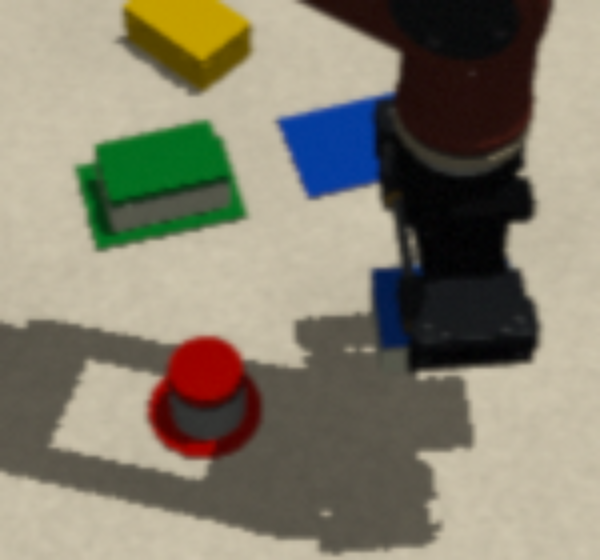

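The green box sits square on its mat at crop (162,180), and the blue box is in the grip.

```bash
python3 -m crank '[[1.3,-0.1,0,0,0.45],[2.6,-0.2,0,0,0.45],[2.6,-0.2,0,0,0.45],[2.6,-0.2,0,0,0.45],[2.6,-0.3,0,0,0.45],[2.6,-0.3,0,0,0.45],[2.6,-0.3,0,0,0.45],[2.6,-0.3,0,0,0.45]]'; python3 -m crank '[[2.6,-0.2,0,0,0.45],[2.4,0,0,0,0.45],[0,0,0,-5.9,0.45],[0,0,0,-5.9,0.45],[0,0,0,0,0.45],[0,0,0,0,0.45],[0,0,0,0,0.45]]'; python3 -c "
from h import *
plan(628,-1,5,95.2)"
```

```text
time: 33.57
position: [621.7, -48.2, 77.5]
orientation: [-2.342, -2.089, 0.003]
wrist_force: [-0.2, -0.4, -1.7]
grip_width: 58.0
time: 34.15
position: [626.4, -0.5, 78.5]
orientation: [-2.12, -2.316, 0.001]
wrist_force: [-0.8, -0.7, -2.4]
grip_width: 58.0
t 34.15 pos [ 6.264e+02 -5.000e-01  7.850e+01] xax [-0.088  0.996  0.   ] yaw 95.1 z [-0.002  0.    -1.   ] grip 58.0 F [-0.8 -0.7 -2.4]
spin -0.1
shift cm [-0.07  0.17  7.35] per row n= 2 norm rows 1.8
```

```bash
python3 -m crank '[[-0.1,0.1,1,0,0.45],[0,0,2,0,0.45],[0,0,2,0,0.45],[0,0,1.5,0,0.45],[0,0,0.8,0,0.45],[0,0,0,0,0.45],[0,0,0,0,0.45],[0,0,0,0,0.45]]';python3 -m crank '[[0,0,0.3,0,0.45],[0,0,0.3,0,0.45],[0,0,0.2,0,0.45],[0,0,0,0,0.45],[0,0,0,0,0.45]]';python3 -m crank '[[0,0,0.3,0,0.45],[0,0,0,0,0.45],[0,0,0,0,0.45]]'
```

```text
time: 34.82
position: [629.3, -2.0, 7.5]
orientation: [2.117, 2.319, 0.002]
wrist_force: [0.7, 0.4, -1.7]
grip_width: 57.9
time: 35.23
position: [628.1, -1.7, -1.6]
orientation: [-2.117, -2.321, 0.0]
wrist_force: [-0.6, -0.2, -2.9]
grip_width: 58.0
time: 35.48
position: [628.1, -1.7, -4.7]
orientation: [-2.117, -2.32, 0.0]
wrist_force: [0.2, -0.2, -2.3]
grip_width: 57.7
```

```bash
python3 -m crank '[[0,0,0.1,0,0.45],[0,0,0,0,0.45],[0,0,0,0,0.45]]'
```

```text
time: 35.73
position: [628.3, -1.8, -5.5]
orientation: [-2.117, -2.321, 0.0]
wrist_force: [-0.3, 0.0, -2.3]
grip_width: 57.9
```

```bash
python3 -m crank '[[0,0,0.15,0,0.45],[0,0,0,0,0.45],[0,0,0,0,0.45]]'
```

```text
time: 35.98
position: [628.5, -1.8, -6.9]
orientation: [2.117, 2.321, 0.0]
wrist_force: [0.1, 0.4, -2.4]
grip_width: 57.8
```

```bash
python3 -m crank '[[0,0,0.1,0,0.45],[0,0,0,0,0.45],[0,0,0,0,0.45]]'
```

```text
time: 36.23
position: [628.5, -1.8, -6.9]
orientation: [2.117, 2.321, 0.0]
wrist_force: [-3.3, -0.2, 4.5]
grip_width: 57.9
```

Contact. I'll release it, lift well clear and check everything.

```bash
python3 -m crank '[[0,0,0,0,0.75],[0,0,0,0,0.75],[0,0,0,0,0.85],[0,0,0,0,0.85],[0,0,0,0,1],[0,0,0,0,1],[0,0,0,0,1],[0,0,0,0,1]]'; python3 -m crank '[[0,0,-1,0,1],[0,0,-3,0,1],[0,0,-4,0,1],[0,0,-4,0,1],[0,0,-4,0,1],[0,0,0,0,1],[0,0,0,0,1]]'; python3 -m crank '[[2,-2,0,0,1],[3,-2,0,0,1],[3,-2,0,0,1],[3,-2,0,0,1],[3,-2,0,0,1],[3,-2,0,0,1],[3,-2,0,0,1],[3,-2,0,0,1]]';python3 -m crank '[[3,-1,0,0,1],[3,-1,0,0,1],[3,-1,0,0,1],[3,0,0,0,1],[3,0,0,0,1],[0,0,0,0,1],[0,0,0,0,1],[0,0,0,0,1]]'
python3 - <<'E'
from h import *
state()
for c in ("top","side"):
    im,_=r.camera(c); cv2.imwrite(f"pics/e_{c}.png",cv2.cvtColor(im,cv2.COLOR_RGB2BGR))
    for n in ("mug","tumbler"):
        d=r.camera(c)[1]
        for s in r.silhouettes(c,n)[:1]:
            p=s["pixels"]; print(c,n,round(s["confidence"],2),np.round(s["extent"]), np.median(pts(c,d)[p],0).round(0))
# lids by height & colour
for c in ("top","side"):
    im,d=r.camera(c);P=pts(c,d)
    for k,(x,y,z) in dict(red=(462.5,-216.8,55),yellow=(459.3,262,55),blue=(627,-.8,43),green=(461.3,-18.6,43)).items():
        m=cmask(im,k)&(abs(P[...,2]-z)<7)&(np.hypot(P[...,0]-x,P[...,1]-y)<75)
        if m.sum()<30: print(c,k,"hidden",m.sum());continue
        w=toplane(c,np.argwhere(m)[:,::-1],z); rc=cv2.minAreaRect(w.astype(np.float32))
        print(c,k,m.sum(),"lid",np.round(rc[0],1),np.round(rc[1],0),round(rc[2],1),"off mat",np.round(np.array(rc[0])-[x,y],1),"z",P[m][:,2].mean().round(1))
E
```

```text
time: 36.9
position: [628.2, -1.8, -8.0]
orientation: [-2.117, -2.321, 0.0]
wrist_force: [0.3, 0.1, -0.3]
grip_width: 85.7
time: 37.48
position: [631.1, -2.1, 157.2]
orientation: [2.113, 2.316, 0.008]
wrist_force: [0.2, 0.4, -0.5]
grip_width: 87.2
time: 38.15
position: [445.5, 213.3, 150.5]
orientation: [-2.117, -2.319, 0.004]
wrist_force: [0.9, 0.0, -0.7]
grip_width: 87.2
time: 38.82
position: [403.5, 358.4, 150.7]
orientation: [-2.117, -2.321, 0.004]
wrist_force: [-0.1, -0.2, -0.5]
grip_width: 87.0
t 38.82 pos [403.5 358.4 150.7] xax [-0.092  0.996 -0.002] yaw 95.3 z [-0.002 -0.002 -1.   ] grip 87.0 F [-0.1 -0.2 -0.5]
top mug 0.68 [386. 204. 410. 235.] [ 498. -497.   31.]
side mug 0.92 [259. 327. 304. 374.] [ 497. -488.   39.]
side tumbler 0.79 [196.  82. 214. 111.] [454. 465.  64.]
top red 167 lid [ 467.  -217.5] [50. 49.] 45.3 off mat [ 4.5 -0.7] z 54.9
top yellow 172 lid [463.2 262.7] [48. 48.] 0.8 off mat [3.9 0.7] z 54.9
top blue 410 lid [629.8  -1.6] [92. 58.] 5.0 off mat [ 2.8 -0.8] z 42.8
top green 421 lid [466.7 -19.1] [92. 58.] 4.6 off mat [ 5.4 -0.5] z 43.2
side red 244 lid [ 463.4 -220. ] [52. 49.] 79.4 off mat [ 0.9 -3.2] z 54.4
side yellow 131 lid [458.3 258.3] [52. 44.] 81.8 off mat [-1.  -3.7] z 53.9
side blue 420 lid [626.   -5.7] [90. 60.] 4.8 off mat [-1.  -4.9] z 42.1
side green 426 lid [464.  -21.2] [92. 56.] 4.3 off mat [ 2.7 -2.6] z 42.3
```

View pics/e_side.png

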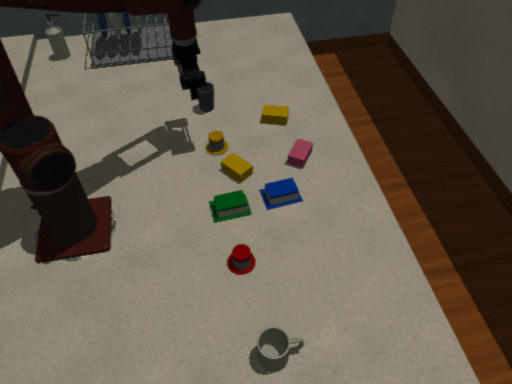

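View pics/e_top.png

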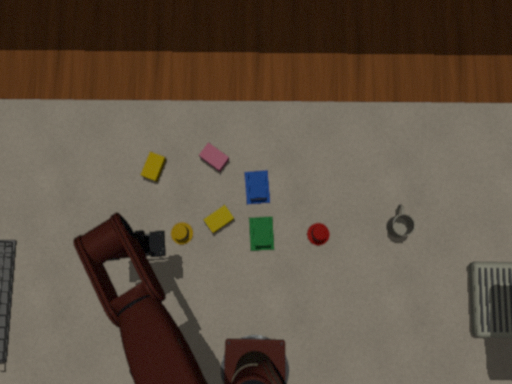

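In both pictures all four things stand on their own mats, at most about 6 mm off centre. The mug (top 400,225) and the tumbler (side 205,97) have not moved. The gripper hangs about 180 mm above the counter and touches nothing, so I'm handing in.

```bash
python3 -c "
from station import r
print(r.close_job(), r.sense()['time'])"
```

```text
the job is handed in; nothing more can be done
the job is handed in; nothing more can be done
```

I took both stacks apart, set all four pieces on the mats of their lid colours, and handed the job in at about 39 s of the 109 s allowed. No verdict was reported.

- **Final position checks:** In the last pictures, each lid centre is within about 6 mm of its mat's centre (limit 13 mm). Both boxes are within about 1° of their mats. Lid heights match pieces standing flat on the 3 mm mats. The two cameras differ by 3–5 mm from each other.
- **Mug and tumbler:** The mug shows no movement in either picture. The tumbler shows none in the side picture; in the last top picture the network reported no tumbler, so there is no second check on it.
- **First grasp failed:** The fingers shut on top of the red jar's lid, pressing with about 11 N, without moving the jar. The reported tool height was about 28 mm too low compared with the depth images and that contact. I corrected for this, and every later grasp and set-down went as planned.

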